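Put the cook's kit back in its wooden holders

TASK

Put the salt shaker, the small food tin, the sharpening stone and the meat pounder back, each fully down in the wooden holder that is shaped for it (shaker in the small round one, tin in the large round one, both upright). The pounder has a heavy steel head: take it near its balance point so that it stays level all the way. Leave the spice jar and the lime where they are, and let go of everything at the end.

Things in the scene. Friction and masses are not known exactly. Their poses are not given: they have to be found in the camera images.
- salt: Salt shaker, clear body with a grey domed cap, standing upright: 44 mm diameter at its widest, 90 mm tall; its cap (above z = 74 mm) is about 34 mm wide. Its foot is slightly rounded: it may lean by 0.03 rad. Loose, about 0.1 kg. Origin: centre of its underside; z up.
- tin: Short closed food tin with a paper label, standing upright: straight cylinder 57 mm diameter, 72 mm tall. Loose, about 0.18 kg. Origin: centre of its underside; z up.
- stone: Sharpening stone, a plain grey block in two layers lying flat: 120 (x) x 45 (y) x 28 (z) mm. Loose, 0.3 kg. Origin: centre of its underside; x along its length, z up.
- pounder: Meat pounder lying flat, 180 mm long along x: a flat steel head 50 x 52 x 14 mm (x from +40 to +90 mm) and a straight wooden handle 24 mm wide (y) and 20 mm tall (z) (x from -90 to +40 mm). Loose, 0.32 to 0.48 kg. Origin: underside, middle of the whole length; +x points to the head, z up. Its balance point is on the handle at x = +20 mm (20 mm behind the head).
- pounder_rest: Fixed wooden rest for the pounder, paddle-shaped, 206 mm long (x), 78 wide at the head end (+x), 54 at the tail. Floor 5 mm, rims 13 mm above the worktop. Inside 194 mm long; U rims 66 wide inside round the head (x > 50 mm), 38 wide round the handle end (x < -65); none between: finger room. Origin: mid-length, worktop level. Pounder: origin over this origin, head to +x.
- stone_tray: Wooden tray for the stone, rectangular, 146 (x) x 71 (y) mm outside, 134 x 59 mm inside; rims only at the two ends (|x| above 45 mm), none along the middle of the long sides, so there is room for the fingers. The stone lies in it lengthways along x, either way round. Fixed to the worktop. Floor 5 mm, rim 13 mm above the worktop. Origin: centre of its underside, at worktop level.
- small_coaster: Small round wooden holder, 76 mm outside diameter, with a round well of 56 mm diameter, for the salt shaker. Fixed to the worktop. Floor 5 mm, rim 13 mm above the worktop. Origin: centre of its underside, at worktop level. Left of the holders stands a dish rack with plates (beyond x = 0.57 m, y above 0.11 m, 0.13 m tall and more).
- large_coaster: Large round wooden holder, 96 mm outside diameter, with a round well of 70 mm diameter, for the tin. Fixed to the worktop. Floor 5 mm, rim 13 mm above the worktop. Origin: centre of its underside, at worktop level. Right of the holders stands a tall fridge (all beyond x = 0.39 m, y below -0.46 m): draw the arm in before swinging past it.
- spice_jar: Spice jar with a dark cap, a bystander to be left alone: upright cylinder 41 mm diameter, 105 mm tall. Loose. Origin: centre of its underside.
- lime: Green lime, a bystander to be left alone: 52 x 43 x 42 mm. Loose. Origin: its underside, in the middle.

How it is judged:
By the outcome, as a careful person would: the job done as asked, in the order asked, and still so for the second after the job is handed in, with the robot touching nothing.
It also fails if it takes over 128 s, if anything falls off the work surface, if the arm or the gripper's body presses on something with over 40 N, if the wrist force passes 120 N, or if a joint passes its speed limit or range.

ROBOT

A 7-joint arm with a two-finger parallel gripper is mounted at the origin on a cart in front of the work surface, level with it; the furniture and walls round the work are solid. World frame = base frame: x ahead of the robot, y to its left, z up, the work surface at z = 0. Lengths are in m, angles in rad, forces in N, time in s.
With the tool pointing down it reaches from about 0.4 to 0.85 m from the base axis. Payload 4.5 kg.
Tool frame: the origin (TCP) lies on the centre line of the jaws, within the pads' length; the fingertips stand 19 mm ahead of it and the grasp point (between the pads) is the TCP; z points along the fingers, y is the line along which they close (so a half turn about z gives the same grasp; the last joint's range is limited). The gripper opens to 85 mm and grips with 20 to 120 N. Pads are 22 mm wide; open, the fingers measure 114 mm over their backs; the gripper's body (76 mm by 85 mm) begins 54 mm behind the grasp point. The pads swing forward as they close: fully open they stand 13 mm farther back than shut.
Start: joints at [-1.172, 0.689, -0.195, 1.565, 0.157, 0.902, -0.215], TCP at [0.223, 0.584, 0.25] pointing down, gripper open.
Joint ranges: [-3.01, 3.01], [-0.46, 2.08], [-1.47, 1.51], [0.13, 2.56], [-1, 4.14], [0.04, 2.09], [-2.66, 2.66]. Speed limits (rad/s): [2.57, 2.57, 3.14, 3.14, 3.14, 3.14, 3.14].

INTERFACE

Orientations are given as a unit quaternion [x, y, z, w].
In Python, from cell import read_state, cams, hand_in gives the robot as it stands. The module is installed in compiled form; this text tells all that it offers.
- The arm moves only by the tool jog_arm, called after "Call:" in YAML: its name, and indented under it one key for each argument. Schema: {"type":"object","properties":{"rows":{"type":"string"},"aperture":{"type":"number"},"only":{"type":"string"},"quiet":{"type":"boolean"},"lines":{"type":"string"}},"required":["rows"],"additionalProperties":false}. rows is a string of 1 to 5 rows, one to a line, with the numbers parted by commas; each row has 4 numbers: dx, dy, dz in m, then a turn about the tool's z in rad; each row shifts and turns the commanded pose from where the row before left it, along the tool's axes as they then stand; what a row does not reach is not made up. A row lasts 1/8 s, in which the tool goes at most 0.0625 m and 0.188 rad, less where a joint would pass 70% of its speed; a pose out of reach is approached as far as the arm can. aperture is the finger opening in m, set as the call begins (left out keeps the last). The fingers move at their own pace and stop on an object; the grip force is fixed at half the most. Time passes only in rows, so rows that do not move let the fingers close. The tool returns the time, the measured TCP pose, the force, the opening and the grip force at its end. only (a regular expression) keeps the lines of the reply that match it, lines (a string "A,B") keeps lines A to B, and quiet returns only ok. Input that does not fit is refused with a message, and nothing moves.
- read_state(): the state, without advancing time (a new reading comes with each control period).
- cams.get_image(name): name is "side" or "top"; returns the picture (420x560x3 uint8, red, green, blue); there is no depth.
- cams.camera_params(name): a dict with "vertical_fov" (degrees; the focal length in pixels is half the picture's height over the tangent of half this angle, whatever the lens; pixels are square), "cx", "cy" (the principal point, pixels), "world_from_camera" (4x4, takes a point from camera to world coordinates). Camera axes: x right, y down, z forward; pixel columns grow to the right and rows downward; lengths in m; the calibration is good to about 2 mm. A picture is of the moment at which its call begins. camera_params takes no time and is no camera call.
- hand_in(): hands the job in; it is judged then, once.
The state is a dict: "time": time; "qpos": joint angles; "dq": joint speeds; "tau": joint torques, N m; "tcp_pos": TCP position; "ee_rot": TCP orientation; "wrist_force": force on the tool from outside, world axes, zero at the start; "ft_torque": the same for the moment, N m; "gripper_width": finger opening in m; "grip_force": force on a finger pad.
Only numpy, scipy, OpenCV 4.12 (cv2) and the standard library are available. Lean on these libraries where they do the work, as an engineer would, in place of code of your own. Each camera call takes 0.05 s, during which the arm holds its last target. There are 200 camera calls.

## Working session

There is one attempt and no reset: what is moved stays moved. The work goes in short steps, Python scripts to look and compute and a tool call to move; the robot and the scene stay as the last step left them, time stands still between calls to the robot, and variables do not carry over. Pictures are saved under pics/ and viewed, at most 14 in all, crops included, and the job is handed in when it is done.

```bash
mkdir -p pics
```

Run:
```python
from cell import read_state, cams
import cv2,numpy as np
s=read_state();print(s)
for n in("top","side"):
    im=cams.get_image(n);cv2.imwrite(f"pics/{n}0.png",im[:,:,::-1]);print(n,cams.camera_params(n))
```

```text
{'time': 0.0, 'qpos': array([-1.17220902,  0.69001751, -0.1945117 ,  1.5663791 ,  0.15727959,
        0.9025174 , -0.21510797]), 'dq': array([-0.00125804, -0.00056993, -0.00146857,  0.00136905,  0.00100084,
       -0.00015403, -0.00118196]), 'tau': array([-5.00169062e-05, -5.39615679e+01, -1.26623925e+00, -1.58550936e+01,
        9.22835316e-03,  9.32401163e-03, -1.18074280e-05]), 'tcp_pos': array([0.22278395, 0.58325831, 0.24945371]), 'ee_rot': array([ 1.81351338e-01,  9.83417897e-01, -9.59121146e-04, -1.12490264e-04]), 'wrist_force': array([-0.96106377, -0.46697291,  0.81854702]), 'ft_torque': array([-0.01587974,  0.00596019, -0.0408666 ]), 'grip_force': 0.0, 'gripper_width': 0.08527673175304652}
top {'vertical_fov': 56.90540685943397, 'cx': 281.128956605161, 'cy': 206.78433261360868, 'world_from_camera': array([[-0.00269606, -0.99081747,  0.13517938,  0.40758964],
       [-0.99999447,  0.00293424,  0.00156275, -0.03305982],
       [-0.00194505, -0.13517441, -0.99081991,  1.08291853],
       [ 0.        ,  0.        ,  0.        ,  1.        ]])}
side {'vertical_fov': 47.96094437284832, 'cx': 279.3475179197348, 'cy': 203.22239436240912, 'world_from_camera': array([[-0.99736888,  0.04803902, -0.05429162,  0.57516598],
       [ 0.0704004 ,  0.46316903, -0.88346943,  1.01800207],
       [-0.01729481, -0.88496706, -0.46533234,  0.57878288],
       [ 0.        ,  0.        ,  0.        ,  1.        ]])}
```

View pics/top0.png

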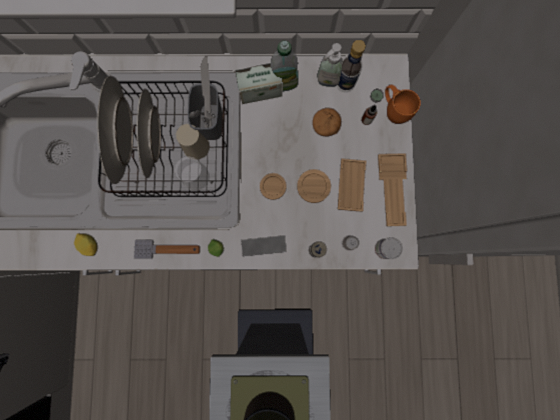

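View pics/side0.png

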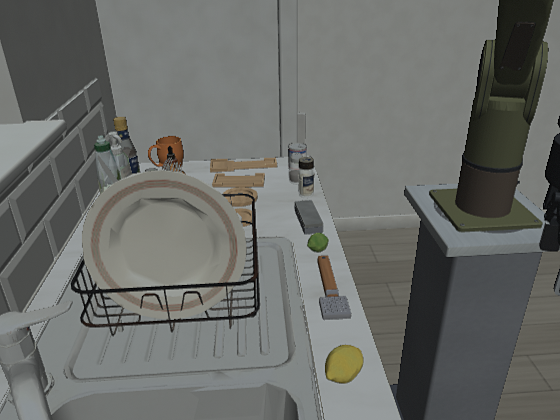

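Run:
```python
import cv2,numpy as np
a=cv2.imread("pics/top0.png");b=cv2.imread("pics/side0.png")
def br(i):return np.clip(i.astype(float)*1.5,0,255).astype(np.uint8)
c1=cv2.resize(br(a[145:275,240:420]),None,fx=4.4,fy=4.4,interpolation=cv2.INTER_CUBIC)[:,:800]
cv2.imwrite("pics/c1.png",c1)
c2=cv2.resize(br(b[130:330,190:370]),None,fx=3,fy=3,interpolation=cv2.INTER_CUBIC)
cv2.imwrite("pics/c2.png",c2)
```

```text
(no output)
```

View pics/c1.png

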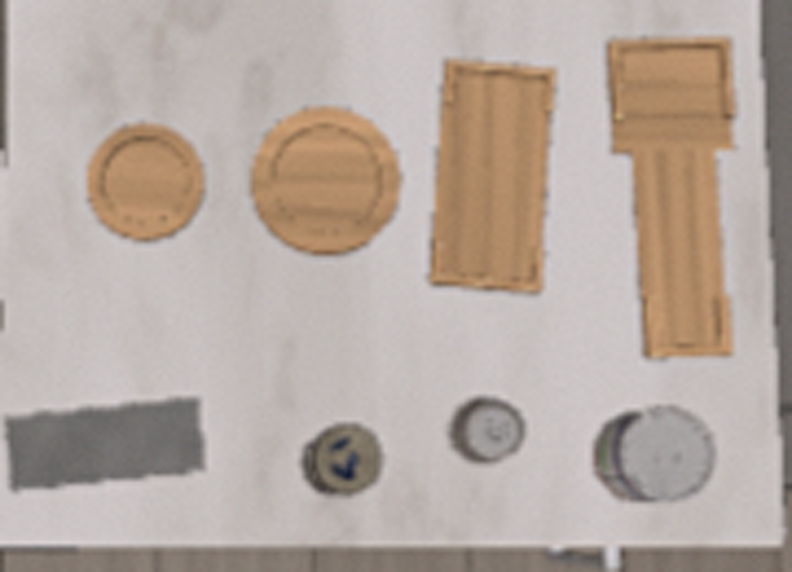

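View pics/c2.png

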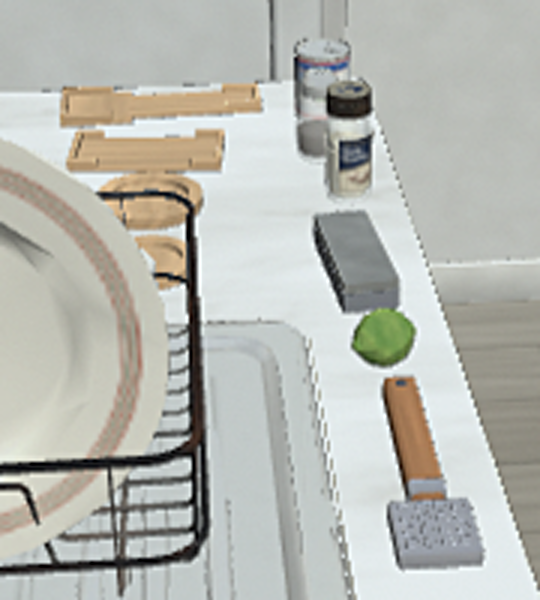

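Create h.py:
```python
import cv2,numpy as np
from cell import read_state, cams
from scipy.spatial.transform import Rotation as R
def grab(n,f=None):
    im=cams.get_image(n)[:,:,::-1].copy()
    if f: cv2.imwrite("pics/"+f,im)
    return im
def ray(n,uv,z):
    p=cams.camera_params(n);f=210/np.tan(np.radians(p["vertical_fov"]/2));T=p["world_from_camera"]
    uv=np.atleast_2d(uv).astype(float)
    d=np.c_[(uv[:,0]-p["cx"])/f,(uv[:,1]-p["cy"])/f,np.ones(len(uv))]@T[:3,:3].T
    return (T[:3,3]+d*((z-T[2,3])/d[:,2:]))[:,:2]
def proj(n,X):
    p=cams.camera_params(n);f=210/np.tan(np.radians(p["vertical_fov"]/2));T=p["world_from_camera"]
    c=(np.atleast_2d(X)-T[:3,3])@T[:3,:3]
    return c[:,:2]/c[:,2:]*f+[p["cx"],p["cy"]]
def blob(n,m,box,z,mn=40):
    k=np.zeros_like(m);x0,y0,x1,y1=box;k[y0:y1,x0:x1]=m[y0:y1,x0:x1]
    cs=[c for c in cv2.findContours(k,cv2.RETR_EXTERNAL,cv2.CHAIN_APPROX_NONE)[0] if cv2.contourArea(c)>mn]
    return [ray(n,c[:,0],z) for c in cs]
def rect(P):
    (c,s,a)=cv2.minAreaRect((P*1000).astype(np.float32)); 
    if s[0]<s[1]: s=s[::-1]; a+=90
    return np.round(c,1),np.round(s,1),round((a+90)%180-90,1)
def go(x,y,z=None,yaw=None):
    """shift in tool axes to the target; yaw: wanted world angle (rad) of tool y, mod pi"""
    s=read_state();M=R.from_quat(s["ee_rot"]).as_matrix();p=s["tcp_pos"]
    t=np.array([x,y,p[2] if z is None else z]);d=M.T@(t-p)
    a=np.arctan2(M[1,1],M[0,1]);out=[np.round(d,4),"yaw now",round(a,3)]
    if yaw is not None: out+=["turn",round(-((yaw-a+np.pi/2)%np.pi-np.pi/2),3)]
    print(*out,"pos",np.round(p,4),"q7",round(s["qpos"][6],2))
```

Run:
```python
from h import *
t=cv2.imread("pics/top0.png");s=cv2.imread("pics/side0.png")
h=cv2.cvtColor(t,cv2.COLOR_BGR2HSV);g=cv2.cvtColor(t,cv2.COLOR_BGR2GRAY)
wood=cv2.inRange(h,(5,70,60),(25,255,255))
for nm,b in dict(small=(255,165,292,205),large=(293,160,334,210),tray=(335,150,370,215),rest=(374,150,412,230),handle=(150,238,205,262)).items():
    for P in blob("top",wood,b,.0065 if nm!="handle" else .015):
        (c,r)=cv2.minEnclosingCircle((P*1000).astype(np.float32))
        print(nm,rect(P),"circ",np.round(c,1),round(r,1))
print("table grey",g[225,300],g[225,380],"stone",g[246,264],"tin",g[248,392],"salt",g[242,352], "head",g[248,144])
tb=cv2.inRange(g,0,int(g[215:228,290:370].mean())-25)
for nm,b,z in(("stone",(240,232,290,258),.028),("jar",(304,236,330,262),.05),("salt",(340,232,362,256),.05),("tin",(372,234,406,262),.05),("head",(130,235,156,262),.012)):
    for P in blob("top",tb,b,z):print(nm,rect(P))
hs=cv2.cvtColor(s,cv2.COLOR_BGR2HSV)
for nm,b,lo,hi,z in(("handle S",(310,250,345,300),(3,90,40),(20,255,255),.015),):
    for P in blob("side",cv2.inRange(hs,lo,hi),b,z):print(nm,rect(P))
up=cv2.resize(np.hstack([g[230:264,340:410]]),None,fx=8,fy=8,interpolation=cv2.INTER_CUBIC)
for nm,(x0,x1,rmin,rmax),z in(("salt",(335,365,30,65),.082),("tin",(372,408,60,100),.072)):
    u=cv2.resize(g[228:266,x0:x1],None,fx=8,fy=8,interpolation=cv2.INTER_CUBIC)
    C=cv2.HoughCircles(u,cv2.HOUGH_GRADIENT,1,400,param1=80,param2=15,minRadius=rmin,maxRadius=rmax)
    if C is not None:
        c=C[0,0]; uv=(c[:2]+.5)/8-.5+[x0,228]; print(nm,"hough",uv,c[2]/8,ray("top",uv,z))
```

```text
small (array([613.9,  -7.1]), array([74.7, 70.7]), -0.2) circ [614.   -7.4] 37.4
large (array([ 615.1, -122.9]), array([93.4, 92.2]), -45.2) circ [ 614.7 -122.7] 47.9
tray (array([ 617.5, -230.2]), array([146.1,  70.2]), -5.6) circ [ 617.5 -230.2] 78.9
rest (array([ 604. , -346.9]), array([203.3,  79. ]), -0.2) circ [ 605.4 -348. ] 106.9
handle (array([437.3, 254.4]), array([120.3,  21.8]), 89.8) circ [437.3 254.4] 60.4
table grey 128 135 stone 77 tin 107 salt 98 head 87
stone (array([446.3,  17.6]), array([119. ,  46.5]), -84.5)
jar (array([ 435.4, -126.2]), array([47.8, 42.2]), 89.8)
salt (array([ 453.6, -214.1]), array([42.8, 37.1]), 89.8)
tin (array([ 437. , -314.4]), array([68.9, 53. ]), 88.0)
head (array([439.1, 344.3]), array([58., 52.]), 89.8)
handle S (array([436.6, 252.2]), array([114.3,  23. ]), 89.7)
```

Run:
```python
from h import *
t=cv2.imread("pics/top0.png")
h=cv2.cvtColor(t,cv2.COLOR_BGR2HSV);g=cv2.cvtColor(t,cv2.COLOR_BGR2GRAY)
wood=cv2.inRange(h,(5,70,60),(25,255,255))
for nm,r in (("rest",(152,224)),("tray",(162,209))):
    pts=[]
    for v in range(*r):
        a=np.where(wood[v,335 if nm=="tray" else 374:412 if nm=="rest" else 371])[0]
        if len(a): pts.append((v,a[0]+(335 if nm=="tray" else 374),a[-1]+(335 if nm=="tray" else 374)))
    pts=np.array(pts)
    for sel,l in(((pts[:,0]>=158)&(pts[:,0]<=176),"headpart"),((pts[:,0]>=184)&(pts[:,0]<=220),"tailpart")):
        q=pts[sel];W=ray("top",np.c_[(q[:,1]+q[:,2])/2,q[:,0]],.0065);k=np.polyfit(W[:,0],W[:,1],1)
        print(nm,l,"mid",W.mean(0),"deg",np.degrees(np.arctan(k[0])))
tb=cv2.inRange(g,0,105)
for nm,x0,x1,rt,zt,rb,zb in(("salt",340,364,.017,.078,.022,.01),("tin",370,408,.0285,.072,.0285,0)):
    print(nm,"row profile",g[243 if nm=="salt" else 248,x0:x1])
    v=243 if nm=="salt" else 248
    d=np.where(g[v,x0:x1]<118)[0]+x0
    L=ray("top",[d[0]-.5,v],zb)[0];Rr=ray("top",[d[-1]+.5,v],zt)[0]
    print(" left-based y",L[1]-rb,"right-based y",Rr[1]+rt)
    u=348 if nm=="salt" else 392
    print(" col",g[228:268,u]); 
s=cv2.imread("pics/side0.png")
print("side proj tin top/bot, salt, jar",proj("side",[[.437,-.31,.072],[.437,-.31,0],[.453,-.21,.09],[.435,-.12,.105]]))
print(ray("side",[297,147],.072))
```

```text
rest headpart mid [ 0.66764057 -0.34693832] deg -0.4987501989728089
rest tailpart mid [ 0.56717348 -0.34861712] deg 2.0689796494709083
tray headpart mid [ 0.6621711  -0.23435652] deg -7.5359884986901235
tray tailpart mid [ 0.58453973 -0.22647894] deg -4.619277844772816
salt row profile [127 112  81  62  62  71  92 103 106 104  94  88  99  98  98  95 105  95
  80 109 130 131 130 131]
 left-based y -0.21685449080526864 right-based y -0.21666582402063345
 col [131 131 131 131 131 132 129  90  50  62  84  98 102 106 106 106 106 106
 104  92  69  67 106 125 126 125 123 123 121 122 123 124 124 124 125 125
 127 126 127 127]
tin row profile [132 131 133 136 116  71  64  71  78  62  64  95 109 111 111 110 109 109
 106 105 108 107 107 100  99 109 110 108 110 110 106  97 107 127 129 128
 127 126]
 left-based y -0.31620667520346735 right-based y -0.3174536368868249
 col [129 128 128 128 126 127 129 127 126 100  99 110 111 111 108 109 109 108
 110 108 107 104 108 107 107 107 107 108 108 105  99 117 126 125 126 125
 125 127 123 128]
side proj tin top/bot, salt, jar [[297.0358944  145.48655561]
 [297.03261325 167.5650497 ]
 [295.04127942 152.36632965]
 [305.32634218 159.38357184]]
[[ 0.43840956 -0.29747726]]
```

Call:
jog_arm:
  rows: "0,0,0,0.18\n0,0,0,0.18\n0,0,0,0.18\n0,0,0,0.18\n0,0,0,0.18"
  aperture: 0.085

```text
time: 0.72
tcp_pos: [0.2228, 0.5835, 0.2498]
ee_rot: [0.593, 0.805, -0.001, 0.0]
wrist_force: [-0.1, -0.1, 0.2]
gripper_width: 0.0854
grip_force: 0.0
```

Call:
jog_arm:
  rows: "0,0,0,0.18\n0,0,0,0.126\n0,0,0,0"

```text
time: 1.1
tcp_pos: [0.2227, 0.5837, 0.2499]
ee_rot: [0.707, 0.708, -0.0, 0.0]
wrist_force: [0.2, -0.6, 0.6]
gripper_width: 0.0848
grip_force: 0.0
```

```bash
python3 -c "
from h import *
go(.45,.25,.2,0)"
```

```text
[-0.334   0.2268  0.0502] yaw now 0.002 turn 0.002 pos [0.2227 0.5837 0.2499] q7 -1.16
```

Call:
jog_arm:
  rows: "-0.042,0.028,0,0\n-0.042,0.028,0,0\n-0.042,0.028,0,0\n-0.042,0.028,0,0\n-0.042,0.028,0,0"
  quiet: true

```text
ok
```

Call:
jog_arm:
  rows: "-0.042,0.028,0.01,0\n-0.042,0.028,0.01,0\n-0.042,0.028,0.01,0\n-0.055,0,0,0\n-0.055,0,0,0"

```text
time: 2.35
tcp_pos: [0.4472, 0.1362, 0.2201]
ee_rot: [0.706, 0.708, 0.0, 0.0]
wrist_force: [0.7, -1.3, -0.4]
gripper_width: 0.0847
grip_force: 0.0
```

Call:
jog_arm:
  rows: "-0.055,0,0,0\n-0.055,0,0,0\n-0.055,0,0,0\n-0.055,0,0,0\n0,0,0,0"

```text
time: 2.98
tcp_pos: [0.4464, -0.0876, 0.2204]
ee_rot: [0.71, 0.704, -0.001, 0.001]
wrist_force: [0.3, 0.5, 0.3]
gripper_width: 0.0849
grip_force: 0.0
```

```bash
python3 -c "
from h import *
go(.4536,-.217,.05,0)"
```

```text
[-0.1289  0.0082  0.1707] yaw now -0.008 turn -0.008 pos [ 0.4464 -0.0876  0.2204] q7 0.08
```

Call:
jog_arm:
  rows: "-0.043,0.003,0,0\n-0.043,0.003,0,0\n-0.043,0.002,0,0\n0,0,0,0\n0,0,0,0"

```text
time: 3.6
tcp_pos: [0.4551, -0.2095, 0.2201]
ee_rot: [0.706, 0.708, 0.0, -0.001]
wrist_force: [-0.3, 0.1, -0.3]
gripper_width: 0.0848
grip_force: 0.0
```

Call:
jog_arm:
  rows: "0,0,0.045,0\n0,0,0.045,0\n0,0,0.04,0\n0,0,0.02,0\n0,0,0.02,0"

```text
time: 4.22
tcp_pos: [0.4554, -0.2084, 0.0494]
ee_rot: [0.706, 0.709, 0.001, -0.001]
wrist_force: [-0.2, 0.5, 0.2]
gripper_width: 0.0849
grip_force: 0.0
```

Call:
jog_arm:
  rows: "0,0,0,0"

```text
time: 4.35
tcp_pos: [0.4547, -0.2085, 0.0493]
ee_rot: [0.706, 0.708, 0.0, -0.002]
wrist_force: [0.3, 0.4, -0.0]
gripper_width: 0.0848
grip_force: 0.0
```

```bash
python3 -c "
from h import *
go(.4536,-.217,.05,0)
a=grab('top','top1.png')[200:270,300:400];b=grab('side','side1.png')[110:220,240:350]
cv2.imwrite('pics/c3.png',np.hstack([cv2.resize(a,(400,280)),cv2.resize(b,(280,280))]))"
```

```text
[-0.0085 -0.0011 -0.0007] yaw now 0.004 turn 0.004 pos [ 0.4547 -0.2085  0.0493] q7 0.29
```

View pics/c3.png

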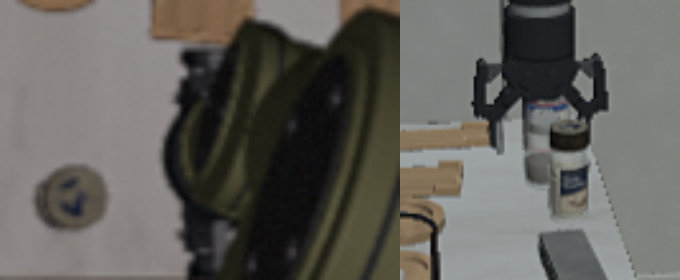

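Call:
jog_arm:
  rows: "-0.0085,-0.001,0,0\n0,0,0,0"

```text
time: 4.7
tcp_pos: [0.4542, -0.221, 0.0511]
ee_rot: [0.708, 0.707, 0.0, 0.001]
wrist_force: [0.6, -0.6, 0.1]
gripper_width: 0.0849
grip_force: 0.0
```

Call:
jog_arm:
  rows: "0,0,0,0\n0,0,0,0\n0,0,0,0\n0,0,0,0\n0,0,0,0"
  aperture: 0.02

```text
time: 5.32
tcp_pos: [0.4537, -0.2195, 0.0509]
ee_rot: [0.707, 0.707, -0.0, -0.0]
wrist_force: [-1.5, 0.6, 7.3]
gripper_width: 0.038
grip_force: 59.1
```

Call:
jog_arm:
  rows: "0,0,0,0\n0,0,0,0\n0,0,0,0\n0,0,0,0"

```text
time: 5.82
tcp_pos: [0.4537, -0.2195, 0.0508]
ee_rot: [0.707, 0.707, -0.0, -0.0]
wrist_force: [-1.3, 0.6, 6.6]
gripper_width: 0.0379
grip_force: 59.1
```

Call:
jog_arm:
  rows: "0,0,-0.03,0\n0,0,-0.04,0\n0,0,-0.04,0\n0,0,-0.04,0\n0,0,0,0"

```text
time: 6.45
tcp_pos: [0.4556, -0.2202, 0.2028]
ee_rot: [0.707, 0.707, 0.001, 0.003]
wrist_force: [0.7, -0.3, -1.9]
gripper_width: 0.0374
grip_force: 60.1
```

```bash
python3 -c "
from h import *
go(.614,-.0075,.17,0)
a=grab('top','top2.png')[170:270,270:400];b=grab('side','side2.png')[90:220,230:360]
cv2.imwrite('pics/c4.png',np.hstack([cv2.resize(a,(390,300)),cv2.resize(b,(390,390),)[45:345]]))"
```

```text
[0.2128 0.1582 0.0333] yaw now -0.0 turn -0.0 pos [ 0.4556 -0.2202  0.2028] q7 0.32
```

View pics/c4.png

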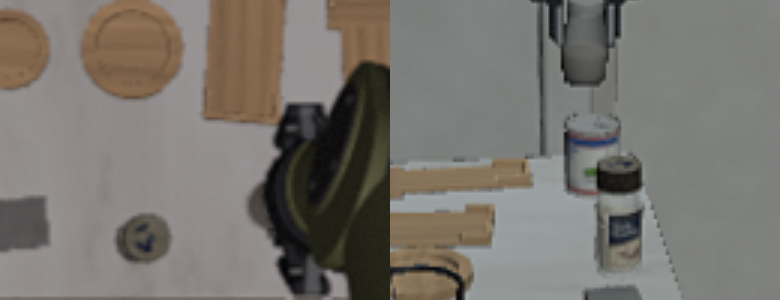

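Call:
jog_arm:
  rows: "0.035,0.026,0,0\n0.036,0.026,0,0\n0.036,0.027,0,0\n0.036,0.026,0,0\n0.035,0.026,0,0"

```text
time: 7.18
tcp_pos: [0.5845, -0.0401, 0.1982]
ee_rot: [0.707, 0.707, -0.001, -0.001]
wrist_force: [0.0, -0.1, -1.5]
gripper_width: 0.0378
grip_force: 60.1
```

Call:
jog_arm:
  rows: "0.035,0.027,0,0\n0,0,0,0\n0,0,0,0"

```text
time: 7.55
tcp_pos: [0.6106, -0.0071, 0.1985]
ee_rot: [0.707, 0.707, -0.002, -0.001]
wrist_force: [0.1, -0.1, -0.5]
gripper_width: 0.0379
grip_force: 60.1
```

```bash
python3 -c "
from h import *
go(.614,-.0075,.075,0)
a=grab('top','top3.png')[150:230,240:340];b=grab('side','side3.png')[120:250,200:330]
cv2.imwrite('pics/c5.png',np.hstack([cv2.resize(a,(400,320)),cv2.resize(b,(390,390),)[35:355]]))"
```

```text
[-0.0003  0.0039  0.1235] yaw now 0.0 turn 0.0 pos [ 0.6106 -0.0071  0.1985] q7 -0.05
```

View pics/c5.png

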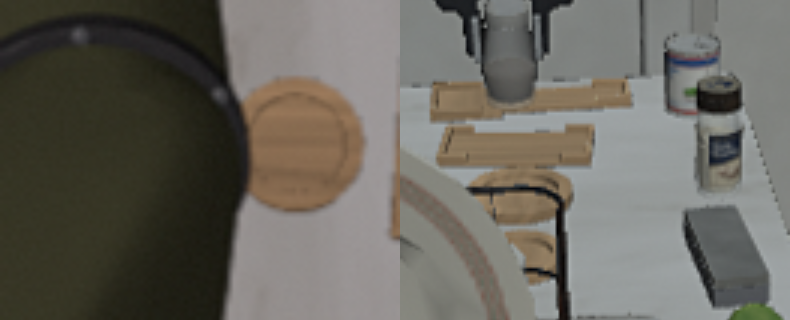

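Call:
jog_arm:
  rows: "0,0.003,0.04,0\n0,0,0.04,0\n0,0,0.035,0\n0,0,0.015,0\n0,0,0,0"

```text
time: 8.28
tcp_pos: [0.6143, -0.0074, 0.0698]
ee_rot: [0.707, 0.707, -0.001, -0.0]
wrist_force: [0.8, -0.1, -0.4]
gripper_width: 0.0381
grip_force: 60.1
```

```bash
python3 -c "
from h import *
print(proj('side',[[.6106,-.0071,.148],[.6106,-.0071+.022,.148]]))
go(.614,-.0075,.056,0)"
```

```text
[[236.56690323 163.94493871]
 [236.47443499 167.67592576]]
[-0.0001 -0.0003  0.0138] yaw now -0.001 turn -0.001 pos [ 0.6143 -0.0074  0.0698] q7 -0.05
```

Call:
jog_arm:
  rows: "0,0,0.007,0\n0,0,0.004,0\n0,0,0,0"
  only: "tcp|force"

```text
tcp_pos: [0.6151, -0.0065, 0.0596]
wrist_force: [-0.7, 0.2, -1.2]
grip_force: 60.1
```

Call:
jog_arm:
  rows: "0,0,0.002,0\n0,0,0,0"
  only: "tcp|wrist"

```text
tcp_pos: [0.615, -0.0065, 0.0573]
wrist_force: [0.1, -0.7, -0.5]
```

Call:
jog_arm:
  rows: "0,0,0.002,0\n0,0,0,0"
  only: "tcp|wrist"

```text
tcp_pos: [0.6152, -0.0066, 0.0559]
wrist_force: [-0.3, 0.3, 4.6]
```

Call:
jog_arm:
  rows: "0,0,0.001,0\n0,0,0,0"
  only: "tcp|wrist"

```text
tcp_pos: [0.6152, -0.0067, 0.0559]
wrist_force: [-2.7, 0.7, 12.5]
```

Call:
jog_arm:
  rows: "0,0,0,0\n0,0,0,0\n0,0,0,0\n0,0,0,0"
  aperture: 0.07
  quiet: true

```text
ok
```

Call:
jog_arm:
  rows: "0,0,-0.03,0\n0,0,-0.045,0\n0,0,-0.045,0\n0,0,-0.03,0\n0,0,0,0"
  aperture: 0.085

```text
time: 10.52
tcp_pos: [0.6166, -0.0066, 0.2069]
ee_rot: [0.707, 0.707, 0.002, 0.002]
wrist_force: [0.3, 0.2, -0.2]
gripper_width: 0.0854
grip_force: 0.0
```

```bash
python3 -c "
from h import *
go(.437,-.317,.2,0)
a=grab('top','top4.png')[150:230,240:340];b=grab('side','side4.png')[120:250,200:330]
cv2.imwrite('pics/c6.png',np.hstack([cv2.resize(a,(400,320)),cv2.resize(b,(390,390),)[35:355]]))"
```

```text
[-0.3104 -0.1796  0.0058] yaw now -0.0 turn -0.0 pos [ 0.6166 -0.0066  0.2069] q7 -0.05
```

View pics/c6.png

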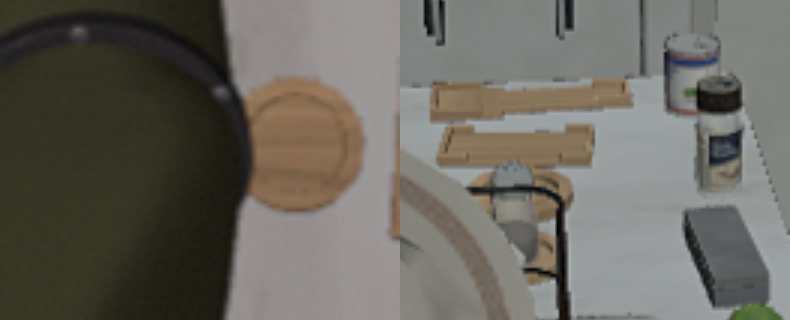

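Call:
jog_arm:
  rows: "-0.0445,-0.0257,0,0\n-0.0445,-0.0257,0,0\n-0.0445,-0.0257,0,0\n-0.0445,-0.0257,0,0\n-0.0445,-0.0257,0,0"
  quiet: true

```text
ok
```

Call:
jog_arm:
  rows: "-0.0445,-0.0257,0,0\n-0.0434,-0.0254,0,0\n0,0,0,0\n0,0,0,0"
  only: "tcp"

```text
tcp_pos: [0.4351, -0.3161, 0.2032]
```

```bash
python3 -c "
from h import *
go(.437,-.317,.045,0)
print(proj('side',[[.615,-.0067,.095],[.615,-.0067,.005]]))
t=grab('top','top5.png')
print('top',proj('top',[[.615,-.0067,.09],[.615,-.0067,.005]]))
cv2.imwrite('pics/c7.png',cv2.resize(t[150:220,230:330],(800,560),interpolation=cv2.INTER_CUBIC))"
```

```text
[-0.0012  0.0021  0.1581] yaw now 0.0 turn 0.0 pos [ 0.4351 -0.3161  0.2032] q7 0.49
[[236.03865175 184.57488043]
 [238.21671027 217.37668504]]
top [[271.55911982 179.51157265]
 [272.35287775 185.66939981]]
```

View pics/c7.png

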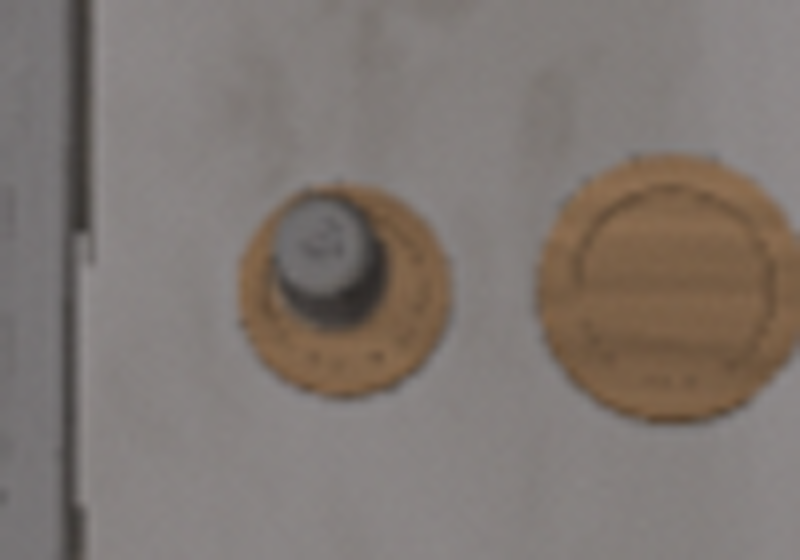

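Call:
jog_arm:
  rows: "-0.0012,0.002,0.04,0\n0,0,0.04,0\n0,0,0.04,0\n0,0,0.025,0\n0,0,0.013,0"
  quiet: true

```text
ok
```

Call:
jog_arm:
  rows: "0,0,0,0\n0,0,0,0"
  only: "tcp"

```text
tcp_pos: [0.4382, -0.3182, 0.0471]
```

Call:
jog_arm:
  rows: "0,0,0,0\n0,0,0,0\n0,0,0,0\n0,0,0,0\n0,0,0,0"
  aperture: 0.035

```text
time: 13.3
tcp_pos: [0.4378, -0.3185, 0.0474]
ee_rot: [0.707, 0.707, 0.0, 0.001]
wrist_force: [-0.5, -0.2, 5.5]
gripper_width: 0.0563
grip_force: 62.9
```

Call:
jog_arm:
  rows: "0,0,0,0\n0,0,0,0"

```text
time: 13.55
tcp_pos: [0.4377, -0.3185, 0.0474]
ee_rot: [0.707, 0.707, 0.0, 0.001]
wrist_force: [-0.3, 0.3, 5.8]
gripper_width: 0.0564
grip_force: 62.9
```

Call:
jog_arm:
  rows: "0,0,-0.03,0\n0,0,-0.04,0\n0,0,-0.04,0\n0,0,-0.03,0\n0,0,0,0"
  only: "tcp|grip"

```text
tcp_pos: [0.4385, -0.3191, 0.1886]
gripper_width: 0.056
grip_force: 64.3
```

```bash
python3 -c "
from h import *
go(.615,-.124,.075,0)"
```

```text
[0.1954 0.176  0.1138] yaw now -0.0 turn -0.0 pos [ 0.4385 -0.3191  0.1886] q7 0.49
```

Call:
jog_arm:
  rows: "0.035,0.031,0,0\n0.04,0.036,0,0\n0.04,0.036,0,0\n0.04,0.036,0,0\n0.04,0.036,0,0"
  quiet: true

```text
ok
```

Call:
jog_arm:
  rows: "0,0,0,0\n0,0,0.04,0\n0,0,0.04,0\n0,0,0.03,0\n0,0,0,0"
  only: "tcp|wrist"

```text
tcp_pos: [0.6089, -0.1235, 0.073]
wrist_force: [0.2, -0.4, -0.9]
```

```bash
python3 -c "
from h import *
go(.615,-.124,.0524,0)"
```

```text
[-0.0005  0.0062  0.0205] yaw now -0.001 turn -0.001 pos [ 0.6089 -0.1235  0.073 ] q7 0.12
```

Call:
jog_arm:
  rows: "0,0.006,0,0\n0,0,0.008,0\n0,0,0.007,0\n0,0,0,0"
  only: "tcp|wrist"

```text
tcp_pos: [0.6178, -0.1231, 0.0608]
wrist_force: [-0.8, 0.2, -1.4]
```

Call:
jog_arm:
  rows: "0,0,0.003,0\n0,0,0,0"
  only: "tcp|wrist"

```text
tcp_pos: [0.6182, -0.1232, 0.0581]
wrist_force: [-0.6, -0.4, -1.9]
```

Call:
jog_arm:
  rows: "0,0,0.002,0\n0,0,0,0"
  only: "tcp|wrist"

```text
tcp_pos: [0.6183, -0.1232, 0.0562]
wrist_force: [-0.1, 0.2, -0.8]
```

Call:
jog_arm:
  rows: "0,-0.003,0.002,0\n0,0,0,0"
  only: "tcp|wrist"

```text
tcp_pos: [0.6147, -0.1232, 0.0541]
wrist_force: [0.1, 0.4, -2.1]
```

Call:
jog_arm:
  rows: "0,0,0.002,0\n0,0,0,0"
  only: "tcp|wrist"

```text
tcp_pos: [0.6155, -0.1232, 0.0524]
wrist_force: [-0.4, -0.8, 0.9]
```

Call:
jog_arm:
  rows: "0,0,0.001,0\n0,0,0,0"
  only: "tcp|wrist"

```text
tcp_pos: [0.6155, -0.1232, 0.0524]
wrist_force: [-3.3, 0.2, 8.1]
```

Call:
jog_arm:
  rows: "0,0,0,0\n0,0,0,0\n0,0,0,0\n0,0,0,0"
  aperture: 0.085
  only: "tcp|wid"

```text
tcp_pos: [0.6153, -0.1232, 0.0511]
gripper_width: 0.0848
```

Call:
jog_arm:
  rows: "0,0,-0.03,0\n0,0,-0.045,0\n0,0,-0.045,0\n0,0,-0.02,0\n0,0,0,0"
  only: "tcp|wid"

```text
tcp_pos: [0.6164, -0.1234, 0.1929]
gripper_width: 0.0852
```

Call:
jog_arm:
  rows: "0,0,0,-0.096\n0,0,0,0"
  quiet: true

```text
ok
```

```bash
python3 -c "
from h import *
go(.4463,.0176,.14,.096)"
```

```text
[ 0.1559 -0.1539  0.0503] yaw now 0.095 turn -0.001 pos [ 0.6145 -0.123   0.1898] q7 0.2
```

Call:
jog_arm:
  rows: "0.039,-0.0385,0,0\n0.039,-0.0385,0,0\n0.039,-0.0385,0,0\n0.039,-0.0385,0,0\n0,0,0.05,0"
  quiet: true

```text
ok
```

Call:
jog_arm:
  rows: "0,0,0,0\n0,0,0,0"
  only: "tcp|wid"

```text
tcp_pos: [0.4477, 0.0168, 0.1417]
gripper_width: 0.0856
```

Run:
```python
from h import *
go(.4463,.0176,.026,.096)
t=grab('top','top6.png')
g=cv2.cvtColor(t,cv2.COLOR_BGR2GRAY)
print('tin top proj',proj('top',[[.615,-.122,.077],[.615,-.122,.013]]))
c=cv2.resize(t[150:230,285:345],(600,800)[:1]+(800,))
cv2.imwrite('pics/c8.png',cv2.resize(t[155:220,250:345],(760,520),interpolation=cv2.INTER_CUBIC))
```

```text
[ 0.001  -0.0014  0.1157] yaw now 0.094 turn -0.002 pos [0.4477 0.0168 0.1417] q7 -0.05
tin top proj [[315.29771894 180.3863373 ]
 [313.35057417 185.00638115]]
```

View pics/c8.png

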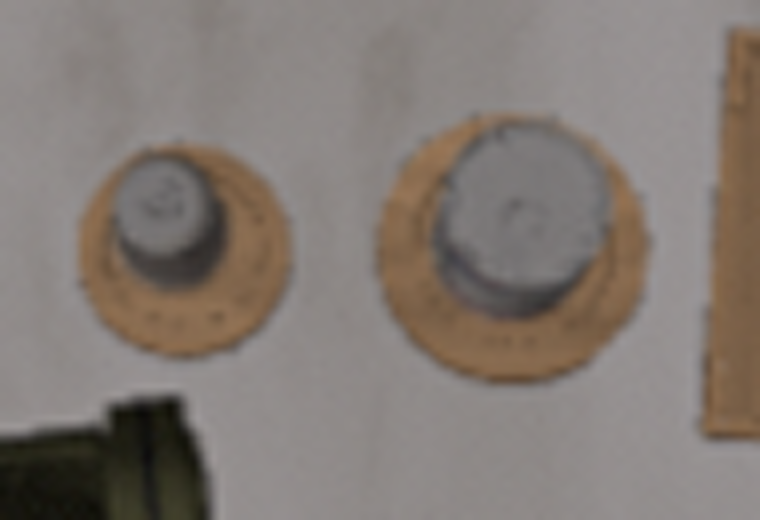

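Call:
jog_arm:
  rows: "0.001,-0.001,0.045,0\n0,0,0.04,0\n0,0,0.02,0\n0,0,0.010,0\n0,0,0,0"
  only: "tcp|wrist"

```text
tcp_pos: [0.4548, 0.018, 0.0327]
wrist_force: [-0.1, -1.2, 0.1]
```

Call:
jog_arm:
  rows: "0,0,0,0\n0,0,0,0\n0,0,0,0\n0,0,0,0\n0,0,0,0"
  aperture: 0.025

```text
time: 20.72
tcp_pos: [0.4523, 0.0181, 0.033]
ee_rot: [0.672, 0.74, -0.005, -0.005]
wrist_force: [-2.8, -0.8, 8.9]
gripper_width: 0.0434
grip_force: 60.8
```

Call:
jog_arm:
  rows: "0,0,0,0\n0,0,0,0"

```text
time: 20.98
tcp_pos: [0.4523, 0.0182, 0.033]
ee_rot: [0.672, 0.74, -0.005, -0.005]
wrist_force: [-3.2, -0.4, 9.7]
gripper_width: 0.0432
grip_force: 60.8
```

Call:
jog_arm:
  rows: "0,0,-0.02,0\n0,0,-0.03,0\n0,0,-0.03,0\n0,0,-0.03,0\n0,0,0,0"

```text
time: 21.6
tcp_pos: [0.4561, 0.0187, 0.1437]
ee_rot: [0.672, 0.74, -0.003, -0.003]
wrist_force: [0.1, 0.6, -3.9]
gripper_width: 0.0429
grip_force: 63.2
```

```bash
python3 -c "
from h import *
go(.55,-.12,.14,1.471)
a=grab('top','top7.png')[200:280,220:320];b=grab('side','side7.png')[120:250,240:370]
cv2.imwrite('pics/c9.png',np.hstack([cv2.resize(a,(400,320)),cv2.resize(b,(390,390),)[35:355]]))"
```

```text
[-0.147   0.0803  0.0028] yaw now 0.096 turn -1.375 pos [0.4561 0.0187 0.1437] q7 -0.24
```

View pics/c9.png

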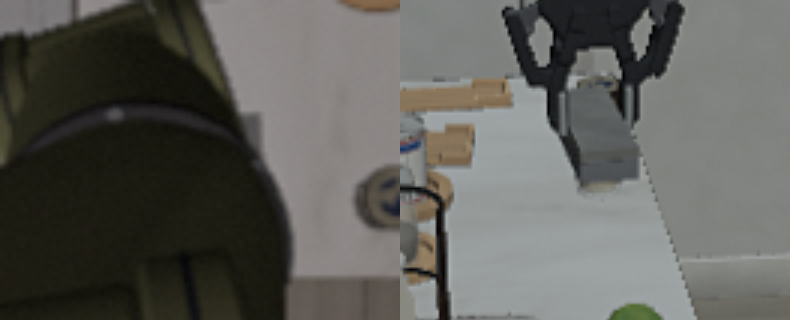

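Call:
jog_arm:
  rows: "0,0,-0.05,0\n-0.044,0.0227,0,0\n-0.044,0.0227,0,0\n-0.044,0.0227,0,0\n-0.044,0.0227,0,0"
  quiet: true

```text
ok
```

Call:
jog_arm:
  rows: "-0.044,0.0227,0,0\n-0.043,0.0225,0,0\n0,0,0,0\n0,0,0,-0.17\n0,0,0,-0.17"
  only: "tcp|grip"

```text
tcp_pos: [0.6147, -0.2286, 0.1875]
gripper_width: 0.0436
grip_force: 63.4
```

Call:
jog_arm:
  rows: "0,0,0,-0.17\n0,0,0,-0.17\n0,0,0,-0.17\n0,0,0,-0.17\n0,0,0,-0.17"
  only: "tcp|ee"

```text
tcp_pos: [0.6147, -0.2287, 0.1877]
ee_rot: [0.138, 0.99, -0.001, -0.009]
```

Call:
jog_arm:
  rows: "0,0,0,-0.17\n0,0,0,0\n0,0,0,0"
  only: "tcp|ee|grip"

```text
tcp_pos: [0.6154, -0.2295, 0.1889]
ee_rot: [0.058, 0.998, -0.0, -0.008]
gripper_width: 0.0429
grip_force: 63.3
```

```bash
python3 -c "
from h import *
go(.6175,-.230,.06,1.471)"
```

```text
[-4.100e-03 -1.000e-04  1.289e-01] yaw now 1.454 turn -0.017 pos [ 0.6154 -0.2295  0.1889] q7 1.3
```

Call:
jog_arm:
  rows: "-0.004,0,0,-0.017\n0,0,0.04,0\n0,0,0.04,0\n0,0,0.03,0\n0,0,0.015,0"
  quiet: true

```text
ok
```

Call:
jog_arm:
  rows: "0,0,0,0\n0,0,0,0"
  only: "tcp|ee|wrist"

```text
tcp_pos: [0.6196, -0.2307, 0.0664]
ee_rot: [0.049, 0.999, -0.001, -0.005]
wrist_force: [0.7, -0.2, -2.6]
```

```bash
python3 -c "
from h import *
go(.6175,-.230,.038,1.471)"
```

```text
[0.0019 0.0006 0.0284] yaw now 1.473 turn 0.002 pos [ 0.6196 -0.2307  0.0664] q7 1.24
```

Call:
jog_arm:
  rows: "0.002,0,0.01,0\n0,0,0.008,0\n0,0,0.004,0\n0,0,0,0"
  only: "tcp|wrist"

```text
tcp_pos: [0.6157, -0.2304, 0.0425]
wrist_force: [-0.8, 0.7, -2.1]
```

Call:
jog_arm:
  rows: "0,0,0.003,0\n0,0,0,0"
  only: "tcp|wrist"

```text
tcp_pos: [0.616, -0.2305, 0.0399]
wrist_force: [1.3, 0.6, -3.0]
```

Call:
jog_arm:
  rows: "0,0,0.002,0\n0,0,0,0"
  only: "tcp|wrist"

```text
tcp_pos: [0.6161, -0.2305, 0.0386]
wrist_force: [-2.3, 1.1, 1.9]
```

Run:
```python
from h import *
go(.6175,-.230,.038,1.471)
s=cv2.imread('pics/side0.png');h=cams.camera_params('side')
b=grab('side','side8.png')[110:210,200:300]
cv2.imwrite('pics/c10.png',cv2.resize(b,(600,600),interpolation=cv2.INTER_CUBIC))
```

```text
[-0.0013  0.0006  0.0006] yaw now 1.473 turn 0.002 pos [ 0.6161 -0.2305  0.0386] q7 1.22
```

View pics/c10.png

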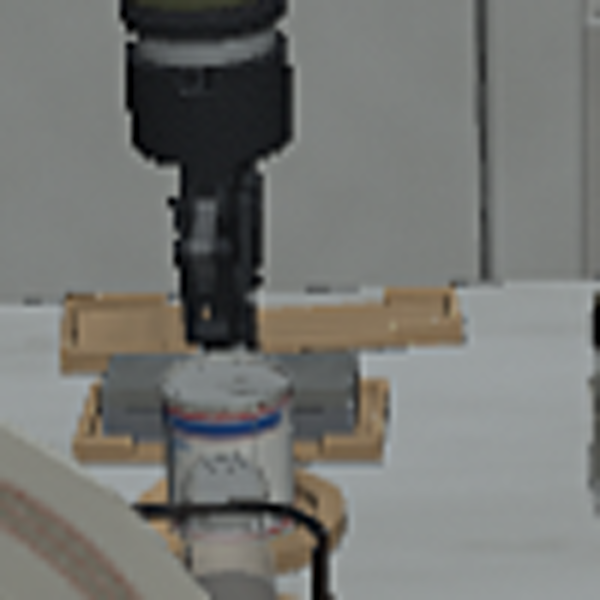

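Call:
jog_arm:
  rows: "0,0,0.001,0\n0,0,0,0"
  only: "tcp|wrist"

```text
tcp_pos: [0.6161, -0.2305, 0.0383]
wrist_force: [-4.1, 1.2, 8.7]
```

Call:
jog_arm:
  rows: "0,0,0,0\n0,0,0,0\n0,0,0,0\n0,0,0,0"
  aperture: 0.075
  only: "tcp|wid"

```text
tcp_pos: [0.6159, -0.2305, 0.0368]
gripper_width: 0.0747
```

Call:
jog_arm:
  rows: "0,0,-0.02,0\n0,0,-0.045,0\n0,0,-0.045,0\n0,0,-0.045,0\n0,0,-0.03,0"
  aperture: 0.085
  only: "tcp|wid"

```text
tcp_pos: [0.6194, -0.2302, 0.2261]
gripper_width: 0.0847
```

Call:
jog_arm:
  rows: "0,0,0,0.18\n0,0,0,0.18\n0,0,0,0.18\n0,0,0,0.18\n0,0,0,0.18"
  quiet: true

```text
ok
```

Call:
jog_arm:
  rows: "0,0,0,0.18\n0,0,0,0.18\n0,0,0,0.18\n0,0,0,0.053\n0,0,0,0"

```text
time: 28.5
tcp_pos: [0.6188, -0.2299, 0.2233]
ee_rot: [0.714, 0.7, -0.004, -0.004]
wrist_force: [0.3, -0.4, -0.6]
gripper_width: 0.0846
grip_force: 0.0
```

```bash
python3 -c "
from h import *
go(.44,0,.22,-.02)"
```

```text
[ 0.2265 -0.183   0.0054] yaw now -0.019 turn 0.001 pos [ 0.6188 -0.2299  0.2233] q7 0.12
```

Call:
jog_arm:
  rows: "0.045,-0.0366,0,0\n0.045,-0.0366,0,0\n0.045,-0.0366,0,0\n0.045,-0.0366,0,0\n0.0465,-0.0366,0,0"
  quiet: true

```text
ok
```

Call:
jog_arm:
  rows: "0.05,0,0,0\n0.05,0,0,0\n0.05,0,0,0\n0.05,0,0,0\n0.05,0,0,0"
  quiet: true

```text
ok
```

Call:
jog_arm:
  rows: "0.05,0,0,0\n0,0,0,0\n0,0,0.03,0\n0,0,0.03,0\n0,0,0,0"

```text
time: 30.38
tcp_pos: [0.444, 0.298, 0.163]
ee_rot: [0.714, 0.7, -0.007, -0.005]
wrist_force: [-0.3, -0.4, -0.6]
gripper_width: 0.0851
grip_force: 0.0
```

Run:
```python
from h import *
go(.437,.304,.1,-.02)
t=grab('top','top9.png')
s=grab('side','side9.png')
c=cv2.resize(t[150:225,330:415],None,fx=4,fy=4,interpolation=cv2.INTER_CUBIC)
d=cv2.resize(s[215:330,270:375],None,fx=4,fy=4,interpolation=cv2.INTER_CUBIC)[:420]
o=np.zeros((460,770,3),np.uint8);o[:c.shape[0],:c.shape[1]]=c;o[:d.shape[0],345:345+d.shape[1]]=d
cv2.imwrite('pics/c11.png',o)
```

```text
[ 0.0061 -0.0061  0.063 ] yaw now -0.02 turn 0.0 pos [0.444 0.298 0.163] q7 -0.81
```

View pics/c11.png

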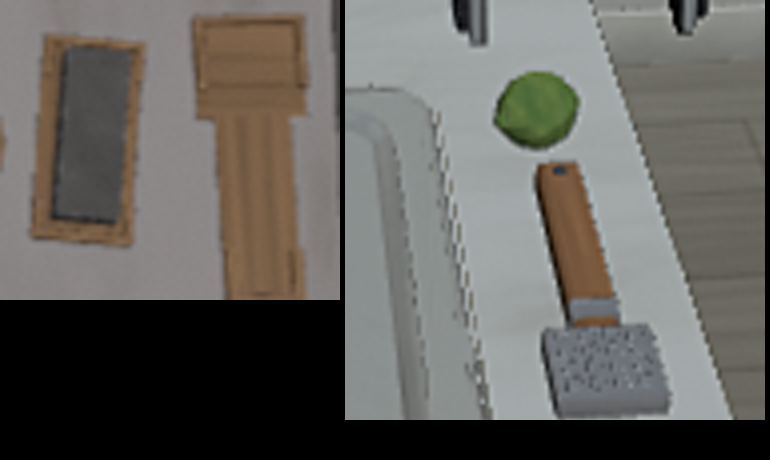

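```bash
python3 -c "
from h import *
print('tail',ray('side',[322.5,255.8],.02),'junction',ray('side',[334.2,296],.016),'head near end',ray('side',[335.5,313.5],.014), ray('side',[336.5,318],0))"
```

```text
tail [[0.43671692 0.20231427]] junction [[0.43410228 0.32970895]] head near end [[0.43969092 0.37547223]] [[0.4366528  0.37158759]]
```

Call:
jog_arm:
  rows: "0.006,-0.006,0.03,0\n0,0,0.02,0\n0,0,0.01,0\n0,0,0,0\n0,0,0,0"
  only: "tcp"

```text
tcp_pos: [0.4392, 0.306, 0.1051]
```

```bash
python3 -c "
from h import *
go(.437,.304,.024,-.02)"
```

```text
[-0.0021 -0.0012  0.0812] yaw now -0.02 turn -0.0 pos [0.4392 0.306  0.1051] q7 -0.84
```

Call:
jog_arm:
  rows: "-0.0005,-0.001,0.035,0\n0,0,0.02,0\n0,0,0.015,0\n0,0,0.008,0\n0,0,0,0"
  only: "tcp"

```text
tcp_pos: [0.4365, 0.3052, 0.0261]
```

```bash
python3 -c "
from h import *
go(.437,.306,.023,-.02)"
```

```text
[0.0008 0.0005 0.0031] yaw now -0.02 turn -0.0 pos [0.4365 0.3052 0.0261] q7 -0.85
```

Call:
jog_arm:
  rows: "0.0005,0,0.002,0\n0,0,0,0"
  only: "tcp"

```text
tcp_pos: [0.4367, 0.306, 0.0246]
```

Call:
jog_arm:
  rows: "0,0,0,0\n0,0,0,0\n0,0,0,0\n0,0,0,0\n0,0,0,0"
  aperture: 0.005

```text
time: 32.6
tcp_pos: [0.4366, 0.3057, 0.0245]
ee_rot: [0.714, 0.7, -0.005, -0.005]
wrist_force: [-0.3, -0.1, 4.2]
gripper_width: 0.0225
grip_force: 59.6
```

Call:
jog_arm:
  rows: "0,0,0,0\n0,0,0,0\n0,0,0,0\n0,0,0,0"

```text
time: 33.1
tcp_pos: [0.4366, 0.3057, 0.0245]
ee_rot: [0.714, 0.7, -0.005, -0.004]
wrist_force: [-0.8, -0.7, 4.4]
gripper_width: 0.0224
grip_force: 59.6
```

Call:
jog_arm:
  rows: "0,0,-0.01,0\n0,0,-0.01,0\n0,0,0,0\n0,0,0,0"

```text
time: 33.6
tcp_pos: [0.4366, 0.3057, 0.0441]
ee_rot: [0.714, 0.7, -0.005, -0.005]
wrist_force: [-0.3, -1.0, -3.1]
gripper_width: 0.0226
grip_force: 59.5
```

```bash
python3 -c "
from h import *
print(read_state()['ft_torque'])"
```

```text
[-0.0122472  -0.03251669  0.00338344]
```

Call:
jog_arm:
  rows: "0,0,-0.03,0\n0,0,-0.04,0\n0,0,-0.04,0\n0,0,-0.04,0\n0,0,0,0"
  only: "tcp|grip"

```text
tcp_pos: [0.4402, 0.3068, 0.1965]
gripper_width: 0.0224
grip_force: 59.8
```

Call:
jog_arm:
  rows: "-0.025,0,0,0\n-0.045,0,0,0\n-0.045,0,0,0\n-0.045,0,0,0\n-0.045,0,0,0"
  quiet: true

```text
ok
```

Call:
jog_arm:
  rows: "-0.045,0,0,0\n-0.045,0,0,0\n-0.04,0.01,0,0\n-0.03,0.02,0,0\n-0.015,0.02,0,0"
  only: "tcp|grip|ee"

```text
tcp_pos: [0.4801, -0.0775, 0.1921]
ee_rot: [0.715, 0.699, -0.006, -0.006]
gripper_width: 0.0225
grip_force: 59.8
```

Call:
jog_arm:
  rows: "0,0,0,0.06\n0,0,0,0.12\n0,0,0,0.15\n0,0,0,0.15\n0,0,0,0.15"
  quiet: true

```text
ok
```

Call:
jog_arm:
  rows: "0,0,0,0.15\n0,0,0,0.15\n0,0,0,0.15\n0,0,0,0.15\n0,0,0,0.15"

```text
time: 36.72
tcp_pos: [0.4799, -0.075, 0.1921]
ee_rot: [0.997, 0.083, -0.009, -0.0]
wrist_force: [0.1, -0.4, -3.4]
gripper_width: 0.0225
grip_force: 59.8
```

Call:
jog_arm:
  rows: "0,0,0,0.1\n0,0,0,0.05\n0,0,0,0\n0,0,0,0"

```text
time: 37.22
tcp_pos: [0.4809, -0.0751, 0.1934]
ee_rot: [1.0, 0.011, -0.007, 0.0]
wrist_force: [-0.0, 0.2, -4.1]
gripper_width: 0.0227
grip_force: 59.8
```

```bash
python3 -c "
from h import *
go(.626,-.3475,.1,-1.55)
print(read_state()['ft_torque'])"
```

```text
[0.1404 0.2755 0.0915] yaw now -1.549 turn 0.001 pos [ 0.4809 -0.0751  0.1934] q7 -1.21
[-0.06174864 -0.06973717  0.00072172]
```

Call:
jog_arm:
  rows: "0.01,0.02,0,0\n0.02,0.04,0,0\n0.02,0.04,0,0\n0.02,0.04,0,0\n0.02,0.04,0,0"
  quiet: true

```text
ok
```

Call:
jog_arm:
  rows: "0.02,0.04,0,0\n0.02,0.035,0,0\n0.01,0.02,0,0\n0,0,0,0\n0,0,0,0"

```text
time: 38.48
tcp_pos: [0.6262, -0.3457, 0.1912]
ee_rot: [1.0, 0.011, -0.008, -0.001]
wrist_force: [-0.2, 0.2, -2.7]
gripper_width: 0.0225
grip_force: 59.8
```

Call:
jog_arm:
  rows: "0,0,0.02,0\n0,0,0.03,0\n0,0,0.025,0\n0,0,0,0\n0,0,0,0"
  only: "tcp"

```text
tcp_pos: [0.6265, -0.3468, 0.1182]
```

```bash
python3 -c "
from h import *
go(.626,-.3475,.07,-1.55)
print(read_state()['ft_torque'])"
```

```text
[0.     0.0006 0.0482] yaw now -1.549 turn 0.001 pos [ 0.6265 -0.3468  0.1182] q7 -0.94
[-0.04250196 -0.05803935 -0.01763151]
```

Call:
jog_arm:
  rows: "0,0.0006,0.03,0\n0,0,0.025,0\n0,0,0.014,0\n0,0,0,0\n0,0,0,0"
  only: "tcp|wrist"

```text
tcp_pos: [0.6259, -0.3485, 0.0495]
wrist_force: [1.0, 0.9, -3.0]
```

Call:
jog_arm:
  rows: "0,0,0.008,0\n0,0,0.004,0\n0,0,0,0"
  only: "tcp|wrist"

```text
tcp_pos: [0.6243, -0.3475, 0.0353]
wrist_force: [0.1, -0.0, -4.2]
```

```bash
python3 -c "
from h import *
go(.626,-.3475,.0295,-1.55)
b=grab('side','side10.png')[110:180,190:290]
cv2.imwrite('pics/c12.png',cv2.resize(b,(800,560),interpolation=cv2.INTER_CUBIC))"
```

```text
[ 0.0017 -0.      0.0058] yaw now -1.55 turn 0.0 pos [ 0.6243 -0.3475  0.0353] q7 -0.92
```

Call:
jog_arm:
  rows: "0.0015,0,0.003,0\n0,0,0,0"
  only: "tcp|wrist"

```text
tcp_pos: [0.6263, -0.3476, 0.0326]
wrist_force: [0.2, 0.0, -3.1]
```

Call:
jog_arm:
  rows: "0,0,0.002,0\n0,0,0,0"
  only: "tcp|wrist"

```text
tcp_pos: [0.6261, -0.3478, 0.0308]
wrist_force: [0.0, -0.6, -3.5]
```

Call:
jog_arm:
  rows: "0,0,0.0015,0\n0,0,0,0"
  only: "tcp|wrist"

```text
tcp_pos: [0.6262, -0.348, 0.03]
wrist_force: [-1.7, 0.5, 0.7]
```

Call:
jog_arm:
  rows: "0,0,0.0007,0\n0,0,0,0"
  only: "tcp|wrist"

```text
tcp_pos: [0.6262, -0.348, 0.0297]
wrist_force: [-3.6, 0.7, 5.5]
```

Call:
jog_arm:
  rows: "0,0,0,0\n0,0,0,0\n0,0,0,0\n0,0,0,0"
  aperture: 0.06
  only: "tcp|wrist|wid"

```text
tcp_pos: [0.6262, -0.3478, 0.0286]
wrist_force: [-0.1, -0.5, -0.2]
gripper_width: 0.06
```

Call:
jog_arm:
  rows: "0,0,-0.02,0\n0,0,-0.04,0\n0,0,-0.045,0\n0,0,-0.045,0\n0,0,-0.045,0"
  only: "tcp|wrist|wid"

```text
tcp_pos: [0.6289, -0.3479, 0.227]
wrist_force: [1.6, -1.3, -0.2]
gripper_width: 0.0598
```

Call:
jog_arm:
  rows: "-0.03,-0.03,0,0\n-0.03,-0.04,0,0\n-0.03,-0.045,0,0\n-0.03,-0.045,0,0\n-0.03,-0.045,0,0"
  quiet: true

```text
ok
```

Call:
jog_arm:
  rows: "0,-0.05,0,0\n0,-0.05,0,0\n0,-0.05,0,0\n0,0,0,0\n0,0,0,0"

```text
time: 43.52
tcp_pos: [0.4719, 0.0035, 0.2266]
ee_rot: [1.0, 0.01, -0.006, 0.0]
wrist_force: [0.6, -1.3, -0.8]
gripper_width: 0.0602
grip_force: 0.0
```

```bash
python3 -c "
from h import *
t=grab('top','top11.png')
cv2.imwrite('pics/c13.png',cv2.resize(t[145:265,235:415],(800,533),interpolation=cv2.INTER_CUBIC))"
```

```text
(no output)
```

View pics/c13.png

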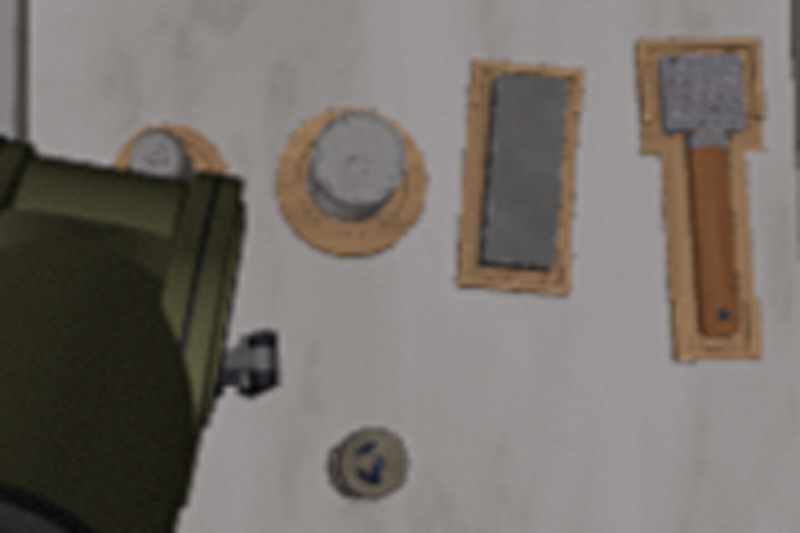

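```bash
python3 -c "
from cell import hand_in
print(hand_in())"
```

```text
the job is handed in; nothing more can be done
None
```

The salt shaker, tin, stone and pounder, in that order, are each down in their own holder and released; the spice jar and lime were left alone, and the job was handed in at about 44 s.

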